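Grease the nose-gear pivot

ROBOT

A 7-joint arm with a two-finger parallel gripper is mounted at the origin on the work surface. World frame = base frame: x ahead of the robot, y to its left, z up, the work surface at z = 0. Lengths are in mm, angles in rad, forces in N, time in s.
With the tool pointing down it reaches from about 425 to 825 mm from the base axis. Payload 3.6 kg.
Tool frame: the origin (TCP) lies midway between the tips of the shut fingers; the grasp point (between the pads) lies 19 mm behind it; z points along the fingers, y is the line along which they close (so a half turn about z gives the same grasp; the last joint's range is limited). The gripper opens to 93 mm and grips with 3 to 60 N. Pads are 15 mm wide; open, the fingers measure 128 mm over their backs; the gripper's body (75 mm by 188 mm) begins 65 mm behind the grasp point.
Start: joints at [1.131, 0.615, -0.013, 1.423, 0.008, 1.103, -0.04], TCP at [260.772, -595.365, 218.64] pointing down, gripper open.
Joint ranges: [-3.12, 3.12], [-0.3, 2.06], [-1.34, 1.32], [0.26, 2.42], [-1.36, 4.5], [0.01, 1.98], [-2.84, 2.84]. Speed limits (rad/s): [2.79, 2.79, 3.14, 3.14, 3.14, 3.14, 3.14].

INTERFACE

Orientations are given as a unit quaternion [w, x, y, z].
In Python, from cell import manip gives the robot as it stands.
- The arm moves only by the shell command python3 -m pendant 'ROWS' [FORCE]. ROWS is a JSON object of lists of equal length, an entry for each row: "hand": the finger opening in mm, from 0 to 93; "dp": the shift along the tool's x, y, z normalised to -1 to 1, where 1 is 20 mm, a list of three; "twist": the turn about the tool's z normalised to -1 to 1, where 1 is 5 degrees. A call has 1 to 20 rows; each row shifts and turns the commanded pose from where the row before left it, along the tool's axes as they then stand; what a row does not reach is not made up. A row lasts 1/10 s, in which the tool goes at most 50 mm and 8.59 degrees, less where a joint would pass 70% of its speed; a pose out of reach is approached as far as the arm can. A call with a number of a shift or a turn outside -1 to 1 is refused whole. A call with a gripper value outside its range is refused whole. The fingers move at their own pace and stop on an object; FORCE is the grip in N (left out, the last holds). Time passes only in rows, so rows that do not move let the fingers close. It gives the time, the measured TCP pose, the force, the opening and the grip force at its end, in the units of the state.
- manip.sense(): the state, without advancing time (a new reading comes with each control period).
- manip.grab_frame(name): name is "scene" or "top"; returns the picture (420x560x3 uint8, red, green, blue); there is no depth.
- manip.camera_params(name): a dict with "intrinsics" (3x3 intrinsics, pixels), "k1" (the pictures are not rectified: a ray, as slopes to the right and down, at radius r is drawn at 1 + k1 r^2 times it, then the intrinsics apply), "eye" and "rotation" of the camera in the world. Camera axes: x right, y up, looking along -z (the intrinsics and any distortion apply to the point x, -y, -z); pixel columns grow to the right and rows downward; lengths in mm; the calibration is good to about 2 mm. A picture is of the moment at which its call begins. camera_params takes no time and is no camera call.
- manip.hand_in(): hands the job in; it is judged then, once.
Trained networks look in the newest picture that a camera, given by its name, has taken for a name from the list of things; names that differ only in an ending like _2 or _b are one class to them, and where a whole thing is asked for, a point or a joint stands for the part that bears it (a point fixed in the world has none). Each returns a list of dicts, best first, with "conf" (0 to 1); they miss things now and then, are a little off and sometimes report something else, mostly with a low value. They report only what shows in the picture. A call takes as long as a camera call. They do not tell look-alikes from the thing itself.
- manip.regions_of(camera, target): "region" (420x560 bool, what is visible of it) and "xy" ([column, row] in pixels, amid what is visible of it).
- manip.pinpoint(camera, target): "xy" ([column, row] in pixels: a listed point, or the origin of a listed thing).
The state is a dict: "time_s": time; "joint_pos": joint angles; "qd": joint speeds; "joint_torque": joint torques, N m; "tool_pos": TCP position; "tool_rot": TCP orientation; "ft_force": force on the tool from outside, world axes, zero at the start; "ft_torque": the same for the moment, N m; "width": finger opening in mm; "grasp_force": force on a finger pad.
Only numpy, scipy, OpenCV 4.12 (cv2) and the standard library are available. Lean on these libraries where they do the work, as an engineer would, in place of code of your own. Each camera call takes 0.05 s, during which the arm holds its last target. There are 200 camera calls.

TASK

Take the red push-type grease gun out of the wooden tool block and press its coupler squarely, in line with the leaning brass nipple on the nose-gear pivot, until it snaps on. Then keep pushing the handle well in against its spring, nearly the whole pumping stroke, and finish while still gripping it and holding that push; do not turn the link or disturb anything else on the bench.

Things in the scene. Friction and masses are not known exactly. Their poses are not given: they have to be found in the camera images.
- gun: Red push-type grease gun, 185 mm long, 0.4 kg, upright in the tool block, coupler down. Origin on its axis at the underside of the barrel's steel collar (34 mm dia., resting on the block's top); z along the gun from coupler to handle, up at the start. Barrel 31 mm dia. to z = 52 mm, then the handle. Below the origin: sprung tube 10 mm dia. and coupler 20 mm dia., 30 mm long (its nut 22 mm)
- gun_handle (a point): Middle of the gun's red handle, on the axis, 90 mm above the gun's origin and 145 mm above the coupler's open end; axes as the gun's. The handle is octagonal, 32 mm across flats, with flats facing its x and y axes and every 45 degrees between, and runs from 38 mm below to 32 mm above this point, then a black cap 8 mm more. A grip of 30 N or more does not slip
- coupler_mouth (a point): Centre of the coupler's open end, on the gun's axis; its axes are parallel to the gun's. The bore is 13 mm dia. and 12.5 mm deep; four sprung jaws 3 mm inside the mouth close it to 6.4 mm and snap behind the nipple's head at a push of about 6 N
- coupler_seat (a point): Floor of the coupler's bore, on the axis, 12.5 mm inside the mouth; it lies on the nipple's tip when the coupler is fully on
- nozzle (a joint): How far the nozzle is pushed into the barrel, in m: 0 out, 0.016 at its stop. This is the pumping stroke: its spring holds it out with 11 N, rising to 15 N at the stop, so the coupler snaps on before the stroke begins
- nipple_tip (a point): Tip of the brass grease nipple on the pivot of the nose-gear link; z points out of the nipple along its axis, leaning 0.2 to 0.55 rad from vertical, away from the link's arm and roughly towards the robot. Ball head 10 mm dia., neck 6 mm dia. from 9.5 to 13.5 mm below the tip (along the axis), hexagon 14 mm from 13.5 mm, pivot hub from 19.5 mm
- link: Aluminium trailing link, stiff on its pivot bolt between two blue lugs of the fixture. Origin: on the pivot axis, 80 mm above the bench, 39.5 mm below the nipple's tip along the nipple; y along the pivot bolt, z along the nipple. Hub 40 mm dia., 38 mm wide; arm 125 mm long to a stub axle on the side away from the nipple's lean. It turns only if forced
- fixture: Steel base plate 120 x 96 x 10 mm fixed to the bench, with two blue lugs 9 mm thick and 46 mm wide, rounded at the top, inner faces 40 mm apart, top at 103 mm. Origin: centre of the underside; y along the pivot bolt; the nipple leans to its -x side
- tool_block: Drilled pine block fixed to the bench, 74 x 160 x 75 mm (x, y, z). Origin: centre of the underside. The gun stands in a through hole 26 mm dia. at y = +35 mm; three screwdrivers with handles up to 50 mm above the block stand at y = -42 and -66 mm
- grease_tub: Bystander: yellow grease tub, 62 mm dia., 75 mm high; origin at the centre of its underside
- cleco_copper: Bystander: small copper spring clamp lying along its x, 42 mm long, 13 mm wide, 11 mm high; origin under its middle
- cleco_silver: Bystander: the same clamp in steel
- pliers: Bystander: clamp pliers with red handles, lying along their x, 175 mm long, 72 mm wide, 16 mm high; origin under their middle
- glasses: Bystander: safety glasses with red frame, 125 x 140 x 43 mm; origin on the bench under the nose piece
- pine_offcut: Bystander: pine offcut, 110 x 70 x 19 mm; origin at the centre of its underside
There are look-alikes about, which are no part of the job. Leave any green look-alike of the gun alone.

How it is judged (in metres and radians):
On the way, in this order (a step that is already met when the one before it is completed fails the run):
1. the gun is lifted clear of the tool block (z of coupler_mouth in the frame of tool_block above 0.085 m and contact force between gun and tool_block below 0.1 N and contact force between gun and the fingers above 1 N), for 0.1 s.
2. the coupler is snapped on the nipple, square to it (distance between coupler_seat and nipple_tip below 0.003 m and angle between the z axis of coupler_seat and the z axis of nipple_tip, either way round below 0.14 rad), for 0.1 s.
At the end, for the whole second after the job is handed in: Coupler fully on the nipple (bore floor within 3 mm of its tip), in line within 8 degrees; nozzle pushed in more than 11 of its 16 mm, pressing on the link with over 8 N; gun gripped in the fingers, clear of the block; nipple within 5 mm of its start (all of step 2 and value of joint nozzle above 0.011 m and contact force between gun and link above 8 N and contact force between gun and the fingers above 5 N and contact force between gun and tool_block below 0.1 N and distance of nipple_tip from where it was at the start of the episode below 0.005 m); the arm keeps its last pose, push and grip.
It fails at once if the link is turned on its pivot (distance of nipple_tip from where it was at the start of the episode above 0.008 m).
It fails at once if a bystander is pushed away (distance of any of grease_tub, cleco_copper, cleco_silver, pliers, glasses, pine_offcut from where it was at the start of the episode above 0.02 m).
It fails at once if the grease tub is knocked over (angle between grease_tub's own z axis and vertical above 0.5 rad).
It also fails if it takes over 42 s, if anything falls off the work surface, if the arm or the gripper's body presses on something with over 40 N, if the wrist force passes 120 N, or if a joint passes its speed limit or range.

## Working session

There is one attempt and no reset: what is moved stays moved. The work goes in short steps, Python scripts to look and compute and a shell command to move; the robot and the scene stay as the last step left them, time stands still between calls to the robot, and variables do not carry over. Pictures are saved under pics/ and viewed, at most 10 in all, crops included, and the job is handed in when it is done.

```bash
mkdir -p pics; ls; cat > h.py <<'E'
import numpy as np, cv2
from cell import manip
from scipy.spatial.transform import Rotation as R
def ray(cam,xy):
    p=manip.camera_params(cam);K=np.array(p["intrinsics"]);k=p["k1"]
    u=np.array([(xy[0]-K[0,2])/K[0,0],(xy[1]-K[1,2])/K[1,1]]);v=u.copy()
    for _ in range(30): v=u/(1+k*(v@v))
    d=np.array(p["rotation"])@np.array([v[0],-v[1],-1]);return np.array(p["eye"],float),d/np.linalg.norm(d)
def proj(cam,P):
    p=manip.camera_params(cam);K=np.array(p["intrinsics"]);c=np.array(p["rotation"]).T@(np.array(P,float)-p["eye"])
    v=np.array([c[0],-c[1]])/-c[2];v=v*(1+p["k1"]*(v@v));return np.array([K[0,0]*v[0]+K[0,2],K[1,1]*v[1]+K[1,2]])
def atz(cam,xy,z):
    o,d=ray(cam,xy);return o+d*(z-o[2])/d[2]
def tri(a,b):
    o1,d1=ray("scene",a);o2,d2=ray("top",b)
    t=np.linalg.lstsq(np.c_[d1,-d2],o2-o1,rcond=None)[0];p,q=o1+d1*t[0],o2+d2*t[1]
    return (p+q)/2,np.linalg.norm(p-q)
E
python3 - <<'E'
from h import *
s=manip.sense();print({k:np.round(v,3) for k,v in s.items()})
for c in("scene","top"):
    im=manip.grab_frame(c);cv2.imwrite(f"pics/{c}0.png",im[:,:,::-1]);p=manip.camera_params(c);print(c,np.round(p["eye"]),np.round(p["rotation"],3).tolist(),p["k1"],np.round(p["intrinsics"],1).tolist())
    for n in("gun","gun_handle","coupler_mouth","nipple_tip","link","fixture","tool_block"):
        try: print(n,[(np.round(d["xy"],1).tolist(),round(d["conf"],2)) for d in manip.pinpoint(c,n)[:4]])
        except Exception as e: print(n,e)
E
```

```text
pics
{'time_s': np.float64(0.0), 'joint_pos': array([ 1.132,  0.616, -0.013,  1.425,  0.008,  1.103, -0.04 ]), 'qd': array([-0.002,  0.001,  0.   , -0.002, -0.001, -0.   , -0.   ]), 'joint_torque': array([ 0.0000e+00, -4.5894e+01,  2.0900e-01, -1.6575e+01, -6.1000e-02,
        2.0000e-02,  0.0000e+00]), 'tool_pos': array([ 260.433, -594.694,  217.473]), 'tool_rot': array([-0.001,  0.979,  0.205, -0.   ]), 'ft_force': array([ 0.198,  0.431, -0.373]), 'ft_torque': array([ 0.042, -0.021,  0.026]), 'grasp_force': np.float64(0.0), 'width': np.float64(92.939)}
scene [1106.  373. 1131.] [0.464, 0.135, 0.26, 0.836] -0.04839285846136245 [[433.7, 0.0, 283.5], [0.0, 433.7, 210.3], [0.0, 0.0, 1.0]]
gun [([196.4, 226.0], 0.67), ([232.8, 211.0], 0.59)]
gun_handle [([192.2, 209.0], 0.69), ([235.3, 194.9], 0.65), ([354.7, 261.0], 0.35)]
coupler_mouth [([444.4, 282.4], 0.5), ([202.9, 237.7], 0.39)]
nipple_tip [([355.3, 257.8], 0.7)]
link [([352.6, 275.6], 0.61)]
fixture [([349.3, 283.7], 0.77)]
tool_block [([232.2, 226.2], 0.92)]
top [ 441.  -22. 1605.] [-0.698, -0.026, 0.023, 0.715] -0.0866781142017788 [[525.9, 0.0, 274.9], [0.0, 525.9, 215.9], [0.0, 0.0, 1.0]]
gun [([311.2, 201.4], 0.7), ([343.0, 168.3], 0.51)]
gun_handle [([414.1, 190.4], 0.72), ([346.2, 164.7], 0.71)]
coupler_mouth []
nipple_tip [([184.3, 210.1], 0.58)]
link [([185.3, 206.7], 0.96)]
fixture [([188.2, 207.7], 0.63)]
tool_block [([323.9, 204.7], 0.95), ([311.3, 200.9], 0.58)]
```

```bash
sed -i 's/np.array(p\["rotation"\])/M(p)/g' h.py; cat >> h.py <<'E'
def M(p): return R.from_quat(p["rotation"],scalar_first=True).as_matrix()
E
python3 - <<'E'
from h import *
a=cv2.imread("pics/scene0.png");b=cv2.imread("pics/top0.png")
cv2.imwrite("pics/both.png",cv2.resize(np.hstack([a,b]),(800,300),interpolation=cv2.INTER_AREA))
print(tri([355.3,257.8],[184.3,210.1]))
for x,y in(([196.4,226],[311.2,201.4]),([232.8,211],[343,168.3]),([196.4,226],[343,168.3]),([232.8,211],[311.2,201.4]),([192.2,209],[346.2,164.7]),([235.3,194.9],[346.2,164.7]),([352.6,275.6],[185.3,206.7]),([349.3,283.7],[188.2,207.7]),([232.2,226.2],[323.9,204.7])): 
    r=tri(x,y);print(np.round(r[0]),round(r[1],1))
E
```

```text
(array([565.85136415, 237.56791202, 126.6009511 ]), np.float64(4.155080667967679))
[ 635. -172.   49.] 130.5
[ 644. -165.  143.] 105.2
[ 682. -219.   58.] 5.8
[ 591. -131.   90.] 22.3
[ 679. -218.  143.] 6.2
[ 638. -157.  221.] 118.1
[582. 247.  58.] 4.0
[583. 245.   8.] 6.7
[ 585. -170.  -34.] 0.5
```

View pics/scene0.png

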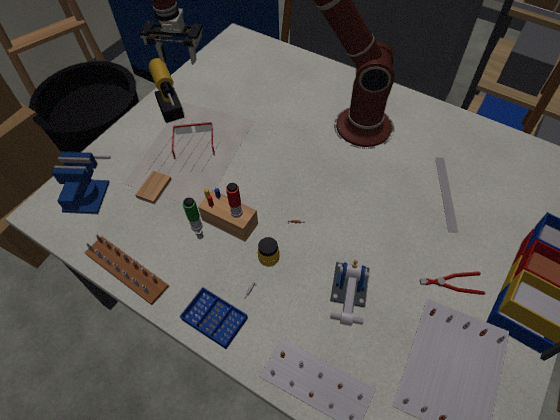

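View pics/top0.png

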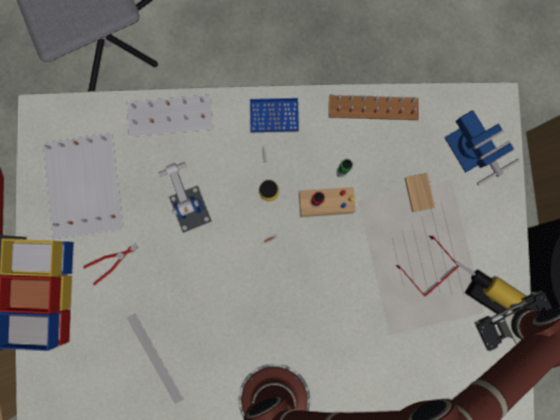

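Scene view: there are two guns. The red one is in the block at scene (234,197), top (317,199). The green look-alike stands on the bench at scene (192,210), top (345,166). The red one in the drilled block fits the description. The link with its brass nipple is at scene (355,262), top (184,209), with its arm pointing away from the robot. I'll confirm this in one enlarged crop.

```bash
python3 - <<'E'
from h import *
a=cv2.imread("pics/scene0.png");b=cv2.imread("pics/top0.png")
def c(im,x,y,w,h,s): return cv2.resize(im[y:y+h,x:x+w],(400,300),interpolation=cv2.INTER_CUBIC)
m=np.vstack([np.hstack([c(a,180,165,100,75,4),c(b,290,155,80,60,5)]),np.hstack([c(a,320,245,80,60,5),c(b,155,165,80,60,5)])])
cv2.imwrite("pics/crop.png",cv2.convertScaleAbs(m,alpha=1.6))
for n in("gun","gun_handle"):
    for c in("scene","top"):
        r=manip.regions_of(c,n);print(n,c,[(np.round(d["xy"],1).tolist(),round(d["conf"],2),int(d["region"].sum())) for d in r[:4]])
for n in("nipple_tip","link","fixture","tool_block"):
    for c in("scene","top"):
        r=manip.regions_of(c,n);print(n,c,[(np.round(d["xy"],1).tolist(),round(d["conf"],2),int(d["region"].sum())) for d in r[:4]])
E
```

```text
gun scene [([193.8, 212.7], 0.79, 446), ([232.2, 195.1], 0.65, 379)]
gun top [([315.0, 196.5], 0.74, 176), ([343.8, 165.3], 0.73, 206)]
gun_handle scene [([192.1, 215.7], 0.96, 401), ([294.4, 221.2], 0.46, 23)]
gun_handle top [([343.4, 166.5], 0.73, 186), ([315.4, 197.9], 0.68, 174)]
nipple_tip scene [([351.2, 294.7], 0.72, 879), ([225.1, 219.3], 0.65, 1645)]
nipple_tip top [([177.4, 183.6], 0.92, 715)]
link scene [([347.0, 299.3], 0.57, 872)]
link top [([181.1, 185.5], 0.88, 671)]
fixture scene [([349.6, 290.8], 0.59, 1787)]
fixture top [([186.7, 199.4], 0.83, 1707), ([313.8, 198.6], 0.24, 181)]
tool_block scene [([222.3, 219.1], 0.97, 1678)]
tool_block top [([327.1, 204.1], 0.89, 1384), ([178.8, 184.9], 0.61, 684)]
```

View pics/crop.png

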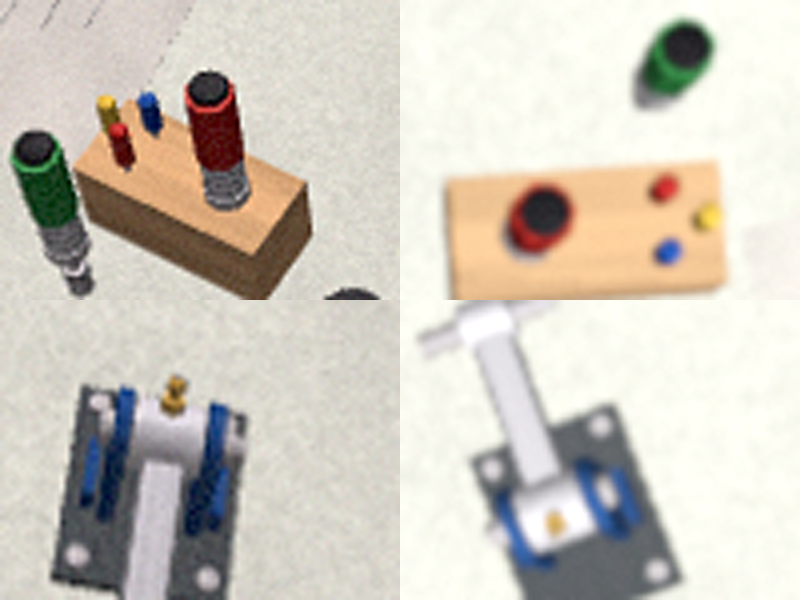

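The crop confirms it: the red gun is in the drilled block beside three screwdrivers, and the green one stands free on the bench. The brass nipple is at scene (355.5,261), top (186,209.7). Next I'll average frames for sub-pixel accuracy.

```bash
python3 - <<'E'
from h import *
for c in("scene","top"):
    np.save(c+".npy",np.mean([manip.grab_frame(c).astype(float) for _ in range(10)],0))
a=np.load("scene.npy");b=np.load("top.npy")
def cr(im,x,y): return cv2.resize(im[y:y+60,x:x+60],(400,400),interpolation=cv2.INTER_LANCZOS4)
cv2.imwrite("pics/fix.png",np.clip(np.hstack([cr(a,322,253),cr(b,160,175)])*1.5,0,255)[:,:,::-1])
def blob(im,w,f):
    x,y,W,H=w;s=np.clip(f(im[y:y+H,x:x+W]),0,None);Y,X=np.mgrid[y:y+H,x:x+W];return s,np.array([(X*s).sum(),(Y*s).sum()])/s.sum()
f=lambda p:(p[...,0]+p[...,1])/2-p[...,2]-25
for im,w in((a,(345,252,22,22)),(b,(176,200,20,20))):
    s,c=blob(im,w,f);print(np.round(c,2),round(s.sum()));print(s.astype(int)[s.sum(1)>0][:,s.sum(0)>0])
E
```

```text
[354.42 263.49] 432
[[ 0  0  9  0  0]
 [ 0  0 34 32 25]
 [ 0  0 16 21 11]
 [ 0 18  3  5  1]
 [ 1 40 13 13 15]
 [ 4 29 29 27 28]
 [ 0  7 14 21  0]
 [ 0  0  4  0  0]]
[185.57 209.26] 235
[[ 0 24 21  0]
 [11 36 35 15]
 [ 3 27 28 12]
 [ 0  8  9  0]][ WARN:0@6.800] global loadsave.cpp:1063 imwrite_ Unsupported depth image for selected encoder is fallbacked to CV_8U.
```

View pics/fix.png

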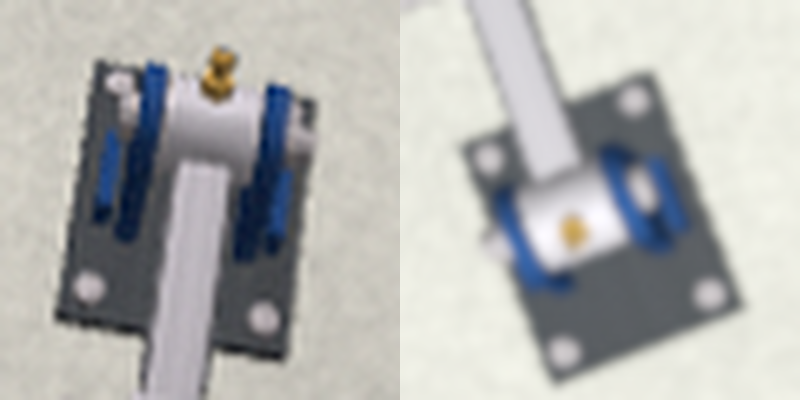

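The enlarged view shows the plate corners, screws, hub and brass nipple clearly in both cameras. I'll fit the fixture pose and the lean from these.

```bash
cat > fit.py <<'E'
from h import *
from scipy.optimize import least_squares
s=60/400
g=lambda P,o:(np.array(P,float)+.5)*s-.5+o
C={"scene":g([(95,62),(315,100),(288,360),(57,320)],(322,253)),"top":g([(60,143),(252,72),(345,305),(157,383)],(160,175))}
S={"scene":g([(119,83),(90,287),(264,319)],(322,253)),"top":g([(87,158),(234,100),(310,294),(165,352)],(160,175))}
# corner ids in fixture frame (x away from robot): top order: far-left, far-right, near-right, near-left
k=np.array([(1,1),(1,-1),(-1,-1),(-1,1)])
ct={"top":[0,1,2,3],"scene":[3,2,1,0]}
st={"top":[0,1,2,3],"scene":None}
Rz=lambda y:np.array([[np.cos(y),-np.sin(y),0],[np.sin(y),np.cos(y),0],[0,0,1]])
def F(v,q): return np.array([v[0],v[1],0])+Rz(v[2])@np.array(q,float)
def res(v,order):
    r=[]
    for i,c in enumerate(("scene","top")):
        o=v[4+2*i:6+2*i]
        for j,m in enumerate(order[c]): r+=list(proj(c,F(v,(60*k[m][0],48*k[m][1],8)))+o-C[c][j])
        so=order[c] if c=="top" else [order[c][0],order[c][3],order[c][2]]
        for j,m in enumerate(so): r+=list(proj(c,F(v,(k[m][0]*(60-v[3]),k[m][1]*(48-v[3]),11)))+o-S[c][j])
        r+=list(o/1.0)
    return r
def fixture():
    best=None
    for sh in range(4):
        o={"top":[0,1,2,3],"scene":[(m+sh)%4 for m in (3,2,1,0)]}
        q=least_squares(res,[580,245,.3,12,0,0,0,0],args=(o,))
        if best is None or q.cost<best.cost: best=q
    return best
def hull(v,u,lam,c):
    d=np.array([-np.sin(lam),0,np.cos(lam)]);b=np.array([u,0,80]);o=v[4:6] if c=="scene" else v[6:8]
    e1=np.array([np.cos(lam),0,np.sin(lam)]);e2=np.array([0,1,0]);t=np.linspace(0,2*np.pi,24,endpoint=False)
    prof=[[(39.5-5+5*np.sin(a),5*np.cos(a)) for a in np.linspace(-1.2,1.5,8)],[(34,3),(26,3)],[(26,7),(20,7)]]
    return [np.array([proj(c,F(v,b+d*h+r*(e1*np.cos(a)+e2*np.sin(a))))+o for h,r in p for a in t]) for p in prof]
def cover(v,u,lam,c,w,ss=8):
    x,y,W,H=w;m=np.zeros((H*ss,W*ss),np.uint8)
    for P in hull(v,u,lam,c):
        q=cv2.convexHull(((P-[x,y]+.5)*ss-.5).round().astype(np.int32));cv2.fillConvexPoly(m,q,255)
    return cv2.resize(cv2.GaussianBlur(m,(0,0),ss*.45),(W,H),interpolation=cv2.INTER_AREA)/255.
E
python3 - <<'E'
from fit import *
q=fixture();v=q.x;print("fix",np.round(v,2),"cost",q.cost,"rms",np.sqrt(np.mean(np.square(q.fun))))
w={"scene":(345,250,22,26),"top":(174,198,24,24)};D={}
for c in w:
    im=np.load(c+".npy");x,y,W,H=w[c];p=im[y:y+H,x:x+W];t=np.clip((p[...,0]-p[...,2])/(p[...,0]+p[...,2]+1)-.1,0,.3)/.3;D[c]=t
b=[]
for lam in np.arange(.1,.66,.025):
    for u in np.arange(-8,8.1,1):
        e=0;
        for c in w:
            m=cover(v,u,lam,c,w[c]);e+=((m-D[c])**2).sum()
        b.append((e,lam,u))
b.sort();print(np.round(b[:8],3))
for lam in(.2,.3,.4,.5):print(lam,np.round(min(x for x in b if abs(x[1]-lam)<.01),3))
e,lam,u=b[0]
print("tip",F(v,np.array([u,0,80])+39.5*np.array([-np.sin(lam),0,np.cos(lam)])))
for c in w:
    print((10*D[c]).astype(int)[4:20,4:18]);print((10*cover(v,u,lam,c,w[c])).astype(int)[4:20,4:18])
# gun cap (top, z=205)
print("gun cap",tri([232.4,186.6],[319.0,197.0]), atz("scene",[232.4,186.6],205),atz("top",[319.0,197.0],205))
E
```

```text
Traceback (most recent call last):
  File "fit.py", line 26, in fixture
    q=least_squares(res,[580,245,.3,12,0,0,0,0],args=(o,))
  File "fit.py", line 17, in res
    for j,m in enumerate(order[c]): r+=list(proj(c,F(v,(60*k[m][0],48*k[m][1],8)))+o-C[c][j])
                                            ~~~~^^^^^^^^^^^^^^^^^^^^^^^^^^^^^^^^^^
  File "h.py", line 10, in proj
    p=manip.camera_params(cam);K=np.array(p["intrinsics"]);c=M(p).T@(np.array(P,float)-p["eye"])
ValueError: time passes only in moves, steps and waits
```

```bash
sed -i 's/manip.camera_params(cam)/PC(cam)/g; s/,8)))+o-C/,10)))+o-C/' h.py fit.py; cat >> h.py <<'E'
import functools
@functools.cache
def PC(c): return manip.camera_params(c)
E
cat > go.py <<'E'
from fit import *
q=fixture();v=q.x;print("fix",np.round(v,2),"cost",q.cost,"rms",np.sqrt(np.mean(np.square(q.fun))))
w={"scene":(345,250,22,26),"top":(174,198,24,24)};D={}
for c in w:
    im=np.load(c+".npy");x,y,W,H=w[c];p=im[y:y+H,x:x+W];t=np.clip((p[...,0]-p[...,2])/(p[...,0]+p[...,2]+1)-.1,0,.3)/.3;D[c]=t
b=[]
for lam in np.arange(.1,.66,.05):
    for u in np.arange(-8,8.1,2):
        e=0;
        for c in w:
            m=cover(v,u,lam,c,w[c]);e+=((m-D[c])**2).sum()
        b.append((e,lam,u))
b.sort();print(np.round(b[:8],3))
for lam in(.2,.3,.4,.5):print(lam,np.round(min(x for x in b if abs(x[1]-lam)<.01),3))
e,lam,u=b[0]
print("tip",F(v,np.array([u,0,80])+39.5*np.array([-np.sin(lam),0,np.cos(lam)])))
for c in w:
    print((10*D[c]).astype(int)[4:20,4:18]);print((10*cover(v,u,lam,c,w[c])).astype(int)[4:20,4:18])
print("gun cap",tri([232.4,186.6],[319.0,197.0]), atz("scene",[232.4,186.6],205),atz("top",[319.0,197.0],205))
E
time python3 go.py
```

```text
fix [ 5.7936e+02  2.3653e+02  4.6000e-01  2.8950e+01 -1.3200e+00  2.4900e+00
 -1.9500e+00  3.0000e-02] cost 3102.286142333528 rms 13.508790476473694
[[42.69   0.1   -8.   ]
 [43.189  0.1   -6.   ]
 [43.337  0.15  -8.   ]
 [43.395  0.15  -6.   ]
 [43.541  0.2   -6.   ]
 [43.992  0.2   -4.   ]
 [44.229  0.25  -4.   ]
 [44.391  0.15  -4.   ]]
0.2 [43.541  0.2   -6.   ]
0.3 [44.74  0.3  -2.  ]
0.4 [46.416  0.4    0.   ]
0.5 [47.903  0.5    0.   ]
tip [568.66795261 231.20592129 119.30266453]
[[ 0  0  0  0  0  0  0  0  0  0  0  0  0  0]
 [ 0  0  0  0  0  0  0  0  0  0  0  0  0  0]
 [ 0  0  0  0  0  0  0  0  0  0  0  0  0  0]
 [ 0  0  0  0  0  0  0  0  0  0  0  0  0  0]
 [ 0  0  0  0  0  0  0  0  0  0  0  0  0  0]
 [ 0  0  0  0  0  0  0  0  0  0  0  0  0  0]
 [ 0  0  0  0  0  4  0  0  0  0  0  0  0  0]
 [ 0  0  0  0  0 10 10  9  0  0  0  0  0  0]
 [ 0  0  0  0  2 10 10  9  0  0  0  0  0  0]
 [ 0  0  0  0  5 10 10  4  0  0  0  0  0  0]
 [ 0  0  0  1 10 10 10  4  0  0  0  0  0  0]
 [ 0  0  0  6 10 10 10  8  0  0  0  0  0  0]
 [ 0  0  0  3 10 10 10  5  0  0  0  0  0  0]
 [ 0  0  0  0  2  9  4 
[... 1572 characters left out ...]
  0  1  5  8  8  4  0  0  0]
 [ 0  0  0  0  0  0  4  9  9  9  8  3  0  0]
 [ 0  0  0  0  0  0  6  9 10 10  9  4  0  0]
 [ 0  0  0  0  0  0  4  9  9  9  8  2  0  0]
 [ 0  0  0  0  0  0  1  4  7  7  4  0  0  0]
 [ 0  0  0  0  0  0  0  0  1  1  0  0  0  0]
 [ 0  0  0  0  0  0  0  0  0  0  0  0  0  0]
 [ 0  0  0  0  0  0  0  0  0  0  0  0  0  0]
 [ 0  0  0  0  0  0  0  0  0  0  0  0  0  0]
 [ 0  0  0  0  0  0  0  0  0  0  0  0  0  0]
 [ 0  0  0  0  0  0  0  0  0  0  0  0  0  0]]
gun cap (array([ 585.62613265, -136.25082354,  197.13816222]), np.float64(0.7127147059633321)) [ 589.82920082 -131.65255671  205.        ] [ 585.0258281 -135.9061383  205.       ]
real	0m2.000s
user	0m2.623s
sys	0m0.162s
```

```bash
sed -i 's/(3,2,1,0)\]/(2,3,0,1)]/; s/range(4):$/range(1):/' fit.py
sed -i 's/np.arange(.1,.66,.05)/np.arange(.1,.66,.025)/; s/np.arange(-8,8.1,2)/np.arange(-8,8.1,1)/; s/^e,lam,u=b\[0\]/e,lam,u=b[0]; print(q.fun.round(1)); np.save("v.npy",v)/' go.py; python3 go.py
```

```text
fix [ 5.8150e+02  2.4339e+02  3.6000e-01  1.2090e+01 -2.8000e-01  5.4000e-01
  3.0000e-02  6.0000e-01] cost 3.1430049491646384 rms 0.42997981821070175
[[11.672  0.125 -8.   ]
 [11.725  0.15  -7.   ]
 [11.903  0.1   -8.   ]
 [11.927  0.175 -7.   ]
 [12.019  0.2   -6.   ]
 [12.095  0.15  -8.   ]
 [12.114  0.175 -6.   ]
 [12.178  0.225 -6.   ]]
0.2 [12.019  0.2   -6.   ]
0.3 [12.676  0.3   -4.   ]
0.4 [13.423  0.4   -2.   ]
0.5 [14.437  0.5    1.   ]
[ 0.  -0.4  0.3 -0.5  0.2 -0.6 -0.1 -0.9  0.1  0.6 -0.1  0.7 -0.1  0.5
 -0.3  0.5 -0.4  0.1 -0.2 -1.   0.2  0.3 -0.8  0.4  0.5  0.   0.2 -0.1
  0.3 -0.3  0.2 -0.1  0.   0.6]
tip [569.41655378 238.80395498 119.19180786]
[[ 0  0  0  0  0  0  0  0  0  0  0  0  0  0]
 [ 0  0  0  0  0  0  0  0  0  0  0  0  0  0]
 [ 0  0  0  0  0  0  0  0  0  0  0  0  0  0]
 [ 0  0  0  0  0  0  0  0  0  0  0  0  0  0]
 [ 0  0  0  0  0  0  0  0  0  0  0  0  0  0]
 [ 0  0  0  0  0  0  0  0  0  0  0  0  0  0]
 [ 0  0  0  0  0  4  0  0  0  0  0  0  0  0]
 [ 0  0  0  0  0 10 10  9  0  0  0  0  0  0]
 [ 0  0  0  0  2 10 10  9  0  0  0  0  0  0]
 [ 0  0  0  0  5 10 10  
[... 1710 characters left out ...]
 0  0  1  0  0  0  0  0]
 [ 0  0  0  0  0  0  2  6  7  5  1  0  0  0]
 [ 0  0  0  0  0  2  7  9  9  9  5  0  0  0]
 [ 0  0  0  0  0  3  9 10 10  9  7  1  0  0]
 [ 0  0  0  0  0  2  8  9 10  9  5  0  0  0]
 [ 0  0  0  0  0  0  4  8  8  6  2  0  0  0]
 [ 0  0  0  0  0  0  0  1  2  1  0  0  0  0]
 [ 0  0  0  0  0  0  0  0  0  0  0  0  0  0]
 [ 0  0  0  0  0  0  0  0  0  0  0  0  0  0]
 [ 0  0  0  0  0  0  0  0  0  0  0  0  0  0]
 [ 0  0  0  0  0  0  0  0  0  0  0  0  0  0]
 [ 0  0  0  0  0  0  0  0  0  0  0  0  0  0]]
gun cap (array([ 585.62613265, -136.25082354,  197.13816222]), np.float64(0.7127147059633321)) [ 589.82920082 -131.65255671  205.        ] [ 585.0258281 -135.9061383  205.       ]
```

```bash
cat > lean.py <<'E'
from fit import *
v=np.load("v.npy")
D={}
for c,w in {"scene":(350,255,12,16),"top":(179,203,13,13)}.items():
    im=np.load(c+".npy");x,y,W,H=w;p=im[y:y+H,x:x+W];t=np.clip((p[...,0]-p[...,2])/(p[...,0]+p[...,2]+1)-.05,0,.25)/.25
    Y,X=np.mgrid[y:y+H,x:x+W];m=(t*X).sum()/t.sum(),(t*Y).sum()/t.sum();cov=[(t*(X-m[0])**2).sum()/t.sum(),(t*(X-m[0])*(Y-m[1])).sum()/t.sum(),(t*(Y-m[1])**2).sum()/t.sum()]
    print(c,np.round(m,2),"area",t.sum().round(1),"axis",np.degrees(.5*np.arctan2(2*cov[1],cov[0]-cov[2])).round(1),"rowcent",[(y+i,round((t[i]*X[i]).sum()/t[i].sum(),1),round(t[i].sum(),1)) for i in range(H) if t[i].sum()>.5])
for lam in(.2,.3,.4,.5):
    d=np.array([-np.sin(lam),0,np.cos(lam)]);r=[]
    for c,o in(("scene",v[4:6]),("top",v[6:8])):
        P=[proj(c,F(v,np.array([0,0,80])+d*h))+o for h in(23,34.5)]
        m=cover(v,0,lam,c,(340,245,40,40) if c=="scene" else (165,190,40,40));Y,X=np.mgrid[:40,:40];o0=(340,245) if c=="scene" else (165,190)
        mm=(m*X).sum()/m.sum(),(m*Y).sum()/m.sum()
        cov=[(m*(X-mm[0])**2).sum(),(m*(X-mm[0])*(Y-mm[1])).sum(),(m*(Y-mm[1])**2).sum()]
        r.append((c,P[0].round(1).tolist(),P[1].round(1).tolist(),"cent",np.round(np.add(mm,o0),2).tolist(),"area",m.sum().round(1),"ax",np.degrees(.5*np.arctan2(2*cov[1],cov[0]-cov[2])).round(1)))
    print(lam,*r,sep="\n  ")
E
python3 lean.py
```

```text
scene [354.35 263.91] area 27.3 axis -78.8 rowcent [(260, np.float64(354.2), np.float64(0.9)), (261, np.float64(354.9), np.float64(3.2)), (262, np.float64(354.8), np.float64(3.6)), (263, np.float64(354.5), np.float64(3.6)), (264, np.float64(354.2), np.float64(4.2)), (265, np.float64(354.1), np.float64(5.1)), (266, np.float64(354.1), np.float64(4.5)), (267, np.float64(354.2), np.float64(2.3))]
top [185.57 209.31] area 10.2 axis 75.8 rowcent [(208, np.float64(185.5), np.float64(2.3)), (209, np.float64(185.6), np.float64(3.2)), (210, np.float64(185.6), np.float64(3.0)), (211, np.float64(185.7), np.float64(1.4))]
0.2
  ('scene', [354.2, 266.7], [354.8, 263.9], 'cent', [354.32, 265.96], 'area', np.float64(32.8), 'ax', np.float64(-78.1))
  ('top', [185.0, 207.1], [184.6, 207.5], 'cent', [184.95, 207.13], 'area', np.float64(20.8), 'ax', np.float64(-44.3))
0.3
  ('scene', [354.2, 266.0], [354.9, 263.0], 'cent', [354.42, 265.14], 'area', np.float64(33.7), 'ax', np.float64(-79.0))
  ('top', [185.3, 207.9], [185.0, 208.6], 'cent', [185.3, 207.87], 'area', np.float64(21.3), 'ax', np.float64(-66.1))
0.4
  ('scene', [354.3, 265.4], [355.0, 262.1], 'cent', [354.48, 264.38], 'area', np.float64(33.9), 'ax', np.float64(-78.7))
  ('top', [185.6, 208.6], [185.5, 209.7], 'cent', [185.61, 208.63], 'area', np.float64(22.1), 'ax', np.float64(-84.2))
0.5
  ('scene', [354.3, 264.9], [355.0, 261.3], 'cent', [354.55, 263.73], 'area', np.float64(34.2), 'ax', np.float64(-79.6))
  ('top', [185.9, 209.3], [186.0, 210.8], 'cent', [185.94, 209.45], 'area', np.float64(23.5), 'ax', np.float64(85.7))
```

```bash
python3 - <<'E'
from h import *
v=np.load("v.npy");os_,ot=v[4:6],v[6:8]
print("cap tri",tri(np.array([232.4,186.6])-os_,np.array([319.0,197.0])-ot))
print("cap z205",atz("scene",np.array([232.4,186.6])-os_,205),atz("top",np.array([319.0,197.0])-ot,205))
print("collar foot z75 (front edge -> axis)",atz("scene",np.array([236.5,212.5])-os_,78))
# black cap from averaged images
for c,w,o in(("scene",(222,178,22,16),os_),("top",(308,188,20,20),ot)):
    im=np.load(c+".npy");x,y,W,H=w;p=im[y:y+H,x:x+W].max(2);t=np.clip((60-p)/30,0,1);Y,X=np.mgrid[y:y+H,x:x+W];m=np.array([(t*X).sum(),(t*Y).sum()])/t.sum();print(c,m,t.sum(),p.min(),atz(c,m-o,205))
p=manip.sense();print(p["time_s"],p["tool_pos"],p["tool_rot"])
for q in((564.7,237.1,115.2),(586,-135.5,205)):print([proj(c,q)+o for c,o in(("scene",os_),("top",ot))])
E
```

```text
cap tri (array([ 586.36724465, -135.22350057,  201.1097298 ]), np.float64(2.3183479671672775))
cap z205 [ 587.96469069 -132.08028829  205.        ] [ 586.63755074 -135.86199235  205.        ]
collar foot z75 (front edge -> axis) [ 588.02605841 -134.79968439   78.        ]
scene [231.92753552 187.49782952] 67.57333333333332 5.0 [ 591.0873555  -131.37998867  205.        ]
top [318.42177176 196.91000064] 51.96333333333334 24.0 [ 586.91521519 -134.3211909   205.        ]
2.4 [ 260.7699545  -595.36479507  218.62347395] [-4.23981687e-05  9.78772581e-01  2.04949343e-01  1.83985592e-05]
[array([355.33037073, 259.97559686]), array([185.86259282, 211.08042875])]
[array([231.80295779, 185.57684245]), array([318.87183422, 197.24011752])]
```

```bash
python3 -m pendant '{"hand":[93,93,93,93,93,93,93,93,93,93,93,93,93,93,93,93,93,93,93,93],"dp":[[0.5,-0.3,-0.1],[0.9,-0.54,-0.1],[0.95,-0.57,-0.1],[0.95,-0.57,-0.1],[0.95,-0.57,-0.1],[0.95,-0.57,-0.1],[0.95,-0.57,0],[0.95,-0.57,0],[0.95,-0.57,0],[0.95,-0.57,0],[0.95,-0.57,0],[0.95,-0.57,0],[0.95,-0.57,0],[0.95,-0.57,0],[0.95,-0.57,0],[0.95,-0.57,0],[0.95,-0.57,0],[0.95,-0.57,0],[0.95,-0.57,0],[0.95,-0.57,0]],"twist":[0,0,0,0,0,0,0,0,0,0,0,0,0,0.1,0.1,0.1,0.1,0.1,0.1,0]}' 20
```

```text
time_s: 4.4
tool_pos: [514.7, -242.6, 231.2]
tool_rot: [-0.0, 0.984, 0.18, 0.0]
ft_force: [-0.9, 0.4, 0.3]
width: 93.1
grasp_force: 0.0
```

```bash
python3 -m pendant '{"hand":[93,93,93,93,93,93,93,93],"dp":[[0.9,-0.6,0],[0.9,-0.6,0],[0.9,-0.6,0],[0.9,-0.6,0],[0.8,-0.6,0],[0.6,-0.5,0],[0.3,-0.27,0],[0,0,0]],"twist":[0,0,0,0,0,0,0,0]}'
python3 - <<'E'
from h import *
p=manip.sense();T=R.from_quat(p["tool_rot"],scalar_first=True).as_matrix();print(p["tool_pos"],T.T@(np.array([587.3,-134.5,146])-p["tool_pos"]))
a=manip.grab_frame("scene");b=manip.grab_frame("top")
c=lambda im,x,y:cv2.resize(im[y:y+75,x:x+100],(400,300),interpolation=cv2.INTER_CUBIC)
cv2.imwrite("pics/above.png",cv2.convertScaleAbs(np.hstack([c(a,185,145),c(b,270,160)])[:,:,::-1],alpha=1.5))
E
```

```text
time_s: 5.2
tool_pos: [586.8, -135.8, 230.8]
tool_rot: [-0.0, 0.984, 0.181, 0.0]
ft_force: [-0.1, -0.7, -0.3]
width: 92.8
grasp_force: 0.0
[ 586.75650034 -135.82147297  230.77321898] [ 0.93752239 -0.96998711 84.77452751]
```

View pics/above.png

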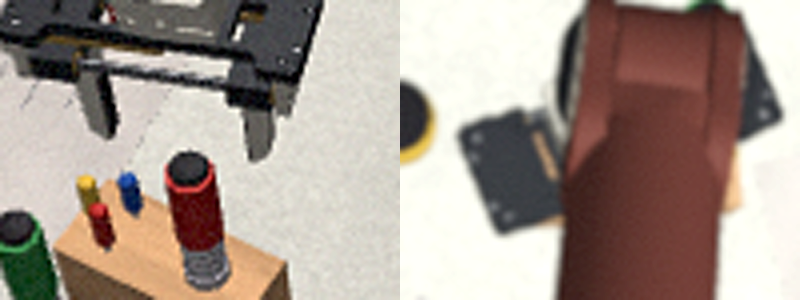

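The fingers straddle the red gun: tips at crop (108,137) and (258,158), cap between them at (190,168). I'll descend and grip.

```bash
python3 -m pendant '{"hand":[93,93,93,93,93,93,0,0,0,0,0,0,0,0,0],"dp":[[0,0,0.6],[0,0,0.8],[0,0,0.9],[0,0,0.9],[0,0,0.6],[0,0,0.44],[0,0,0],[0,0,0],[0,0,0],[0,0,0],[0,0,0],[0,0,0],[0,0,0],[0,0,0],[0,0,0]],"twist":[0,0,0,0,0,0,0,0,0,0,0,0,0,0,0]}' 20
```

```text
time_s: 6.8
tool_pos: [586.4, -137.4, 145.9]
tool_rot: [-0.001, 0.984, 0.179, -0.0]
ft_force: [-0.2, 2.0, 0.8]
width: 34.5
grasp_force: 20.0
```

Opening of 34.5 mm means the grip is across the octagon's corners. I'll re-grip turned by 22.5° onto the flats.

```bash
python3 -m pendant '{"hand":[50,50,50,50,50,50,50,50,0,0,0,0,0,0],"dp":[[0,0,0],[0,0,0],[0.04,-0.04,0],[0,0,0],[0,0,0],[0,0,0],[0,0,0],[0,0,0],[0,0,0],[0,0,0],[0,0,0],[0,0,0],[0,0,0],[0,0,0]],"twist":[0,0,0.9,0.9,0.9,0.9,0.9,0,0,0,0,0,0,0]}' 20
```

```text
time_s: 8.2
tool_pos: [587.0, -136.8, 145.9]
tool_rot: [-0.0, 1.0, -0.016, 0.0]
ft_force: [-1.9, 1.1, 0.8]
width: 34.3
grasp_force: 20.0
```

```bash
python3 -m pendant '{"hand":[42,42,42,42,42,0,0,0,0,0],"dp":[[0,0,0],[0,0,0],[0,0,0],[0,0,0],[0,0,0],[0,0,0],[0,0,0],[0,0,0],[0,0,0],[0,0,0]],"twist":[0,0.75,0.75,0.75,0,0,0,0,0,0]}' 20
```

```text
time_s: 9.2
tool_pos: [587.0, -136.9, 145.9]
tool_rot: [-0.0, 0.993, -0.114, 0.0]
ft_force: [-0.3, -0.1, -0.6]
width: 34.2
grasp_force: 20.0
```

```bash
python3 - <<'E'
from h import *
print(manip.sense()["width"])
a=np.mean([manip.grab_frame("scene").astype(float) for _ in range(4)],0)
cv2.imwrite("pics/grip.png",cv2.convertScaleAbs(cv2.resize(a[160:220,200:280],(800,600),interpolation=cv2.INTER_CUBIC)[:,:,::-1],alpha=1.6))
E
```

```text
34.16290558328682
```

View pics/grip.png

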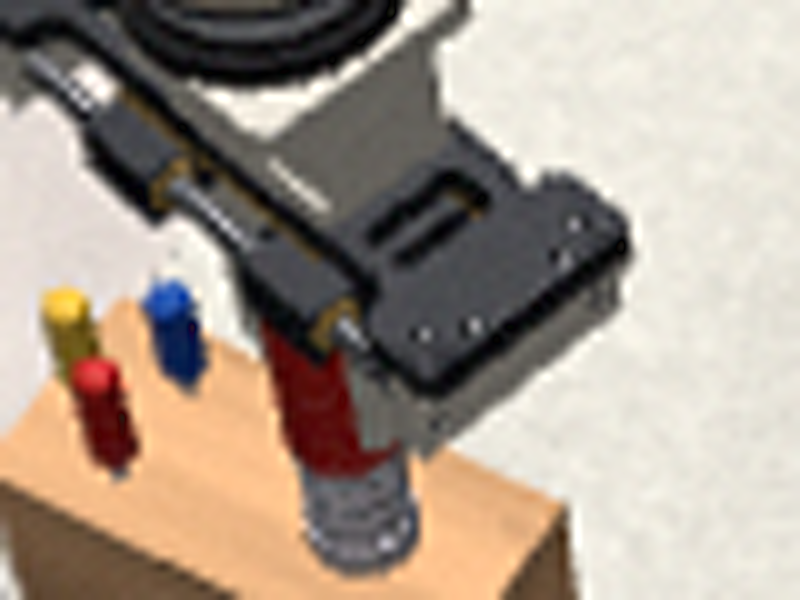

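The view shows the fingers around the handle, with the gun upright and its collar at crop (360,540). The opening is constant at any angle, so the grip is settled. I'll lift to leave the mouth about 10 mm in the hole. Since the tool cannot tilt, I'll then use the hole's edge to swing the gun in a light grip by the nipple's lean.

```bash
python3 -m pendant '{"hand":[0,0,0,0,0],"dp":[[0,0,-0.4],[0,0,-0.7],[0,0,-0.7],[0,0,-0.45],[0,0,0]],"twist":[0,0,0,0,0]}' 20; python3 -m pendant '{"hand":[0,0,0,0,0,0,0,0,0,0,0,0],"dp":[[-0.34,0,0.025],[-0.34,0,0.025],[-0.34,0,0.06],[-0.34,0,0.06],[-0.33,0,0.1],[-0.33,0,0.1],[-0.32,0,0.13],[-0.32,0,0.13],[-0.24,0,0.13],[-0.24,0,0.13],[0,0,0],[0,0,0]],"twist":[0,0,0,0,0,0,0,0,0,0,0,0]}' 12
```

```text
time_s: 9.9
tool_pos: [587.4, -137.4, 192.0]
tool_rot: [0.0, 0.993, -0.114, 0.001]
ft_force: [0.3, -0.9, -4.3]
width: 34.4
grasp_force: 20.0
time_s: 11.1
tool_pos: [525.4, -122.7, 173.3]
tool_rot: [-0.0, 0.993, -0.114, -0.0]
ft_force: [-1.1, 0.3, 1.7]
width: 34.6
grasp_force: 12.0
```

```bash
python3 -m pendant '{"hand":[0,0,0,0,0,0,0],"dp":[[0,0,0],[0,0,0],[-0.2,0,-0.4],[-0.3,0,-0.6],[-0.3,0,-0.6],[-0.2,0,-0.4],[0,0,0]],"twist":[0,0,0,0,0,0,0]}' 55
python3 - <<'E'
from h import *
for c in("scene","top"):np.save(c+"1.npy",np.mean([manip.grab_frame(c).astype(float) for _ in range(4)],0))
print({k:np.round(manip.sense()[k],2) for k in("tool_pos","width","ft_force","time_s")})
a=np.load("scene1.npy");b=np.load("top1.npy")
cv2.imwrite("pics/tilt.png",cv2.convertScaleAbs(np.hstack([cv2.resize(a[150:240,195:285],(500,500),interpolation=cv2.INTER_CUBIC),cv2.resize(b[170:260,280:334],(300,500),interpolation=cv2.INTER_CUBIC)])[:,:,::-1],alpha=1.6))
E
```

```text
time_s: 11.8
tool_pos: [505.8, -118.5, 214.6]
tool_rot: [0.0, 0.993, -0.114, 0.001]
ft_force: [0.6, 0.1, -4.3]
width: 34.2
grasp_force: 55.0
{'tool_pos': array([ 506.15, -118.21,  212.63]), 'width': np.float64(33.43), 'ft_force': array([-0.42,  0.66, -4.31]), 'time_s': np.float64(12.2)}
```

View pics/tilt.png

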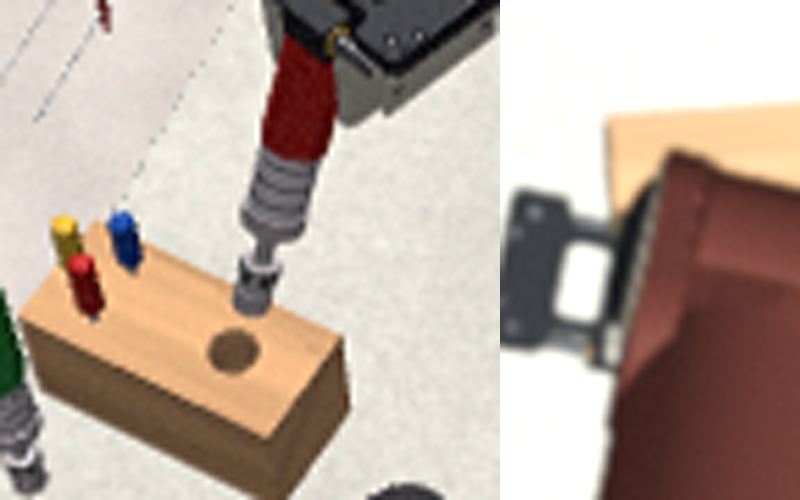

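Step 1 is done: the gun hangs clear and tilted above the empty hole (crop (233,352)), with its mouth near crop (251,306). I'll check the tilt against the kinematics.

```bash
cat > gun.py <<'E'
from h import *
from scipy.optimize import least_squares
v=np.load("v.npy");OS=v[4:6]
def frame(p): return R.from_quat(p["tool_rot"],scalar_first=True).as_matrix(),np.array(p["tool_pos"])
def axis(T,th,ph=0): a=T@np.array([-np.sin(th),np.sin(ph),-np.cos(th)]);return a/np.linalg.norm(a)
def pt(T,p,th,z,sl=0,dx=0,ph=0): # z gun coordinate (handle mid 90)
    return p-19*T[:,2]+dx*T[:,0]+axis(T,th,ph)*(z-90+sl)
E
python3 - <<'E'
from gun import *
T,p=frame(manip.sense());print(np.round(p,1))
f=lambda x,y:np.array([195+(x+.5)/5.556-.5,150+(y+.5)/5.556-.5])
ob=[(52,f(298,152)),(0,f(272,232)),(-55,f(251,306))]
for th in(.4,.44,.48,.52):print(th,[(np.round(proj("scene",pt(T,p,th,z))+OS-o,2)).tolist() for z,o in ob])
q=least_squares(lambda w:np.r_[np.concatenate([proj("scene",pt(T,p,w[0],z,w[1],0,w[2]))+OS-o for z,o in ob]),w[1]/6,w[2]*10],[.47,0,0]);print(q.x,q.fun.round(2))
print(pt(T,p,.47,-55))
E
```

```text
[ 506.2 -118.2  212.6]
0.4 [[1.89, -3.45], [2.63, -3.26], [2.46, -1.94]]
0.44 [[1.5, -3.31], [1.72, -2.91], [1.03, -1.35]]
0.48 [[1.11, -3.19], [0.82, -2.61], [-0.4, -0.82]]
0.52 [[0.73, -3.09], [-0.06, -2.34], [-1.81, -0.35]]
[ 0.44336376 -9.37973072 -0.01677006] [ 0.45 -0.73  0.47 -0.62 -0.42  0.64 -1.56 -0.17]
[ 570.01131713 -133.06595651  102.28769608]
```

```bash
cat >> gun.py <<'E'
def circ(T,p,w,z,r):
    u=axis(T,w[0],w[2]);e=np.cross(u,[0,1,0]);e/=np.linalg.norm(e);g=np.cross(u,e)
    c=pt(T,p,w[0],z,w[1],w[3] if len(w)>3 else 0,w[2])
    return np.array([proj("scene",c+r*(e*np.cos(a)+g*np.sin(a))) for a in np.linspace(0,6.283,40)])
def fitgun(T,p,mids,rims,prior=(.47,0,0),sd=(.2,5,.1),off=None):
    off=OS if off is None else off
    mids=np.array(mids);d=mids[-1]-mids[0];d/=np.linalg.norm(d);n=np.array([-d[1],d[0]])
    def res(w):
        a=proj("scene",pt(T,p,w[0],52,w[1],0,w[2]))+off;b=proj("scene",pt(T,p,w[0],-55,w[1],0,w[2]))+off
        e=(b-a)/np.linalg.norm(b-a);m=np.array([-e[1],e[0]])
        r=[(q-a)@m for q in mids]
        r+=[((circ(T,p,w,z,rad)+off)@d).max()-np.array(q)@d for z,rad,q in rims]
        return np.r_[np.array(r)/.4,(np.array(w)-prior)/sd]
    return least_squares(res,prior)
E
python3 - <<'E'
from gun import *
T,p=frame(manip.sense())
f=lambda x,y:np.array([195+(x+.5)/5.556-.5,150+(y+.5)/5.556-.5])
mids=[f(300.5,119),f(279.5,198.5),f(254.5,292)];rims=[(-55,10,f(250,318)),(0,17,f(270,244))]
for o in(OS,np.zeros(2)):
  for sd in((.2,5,.1),(.2,5,.001)):
    q=fitgun(T,p,mids,rims,sd=sd,off=o);print(q.x.round(3),q.fun.round(2))
E
```

```text
[ 0.465 -5.59  -0.016] [ 3.64  1.2  -1.53  0.33 -0.62 -0.03 -1.12 -0.16]
[ 0.484 -3.895 -0.   ] [ 3.68  1.3  -1.36  0.85 -1.01  0.07 -0.78 -0.04]
[ 0.473 -7.026 -0.013] [ 3.79  1.24 -1.63  0.4  -0.77  0.01 -1.41 -0.13]
[ 0.489 -5.601 -0.   ] [ 3.82  1.32 -1.49  0.83 -1.09  0.09 -1.12 -0.03]
```

```bash
python3 - <<'E'
from gun import *
T,p=frame(manip.sense())
f=lambda x,y:np.array([195+(x+.5)/5.556-.5,150+(y+.5)/5.556-.5])
mids=[f(300.5,119),f(279.5,198.5),f(254.5,292)]
d=mids[2]-mids[0];print("img angle",np.arctan2(d[0],d[1]))
for th in(.35,.4,.45,.5,.55,.6):
  for ph in(0,.05):
    e=proj("scene",pt(T,p,th,-50,0,0,ph))-proj("scene",pt(T,p,th,52,0,0,ph));print(th,ph,np.arctan2(e[0],e[1]).round(3),np.linalg.norm(e).round(2),end=" | ")
E
```

```text
img angle -0.2598827085322619
0.35 0 -0.226 28.05 | 0.35 0.05 -0.18 28.76 | 0.4 0 -0.264 28.92 | 0.4 0.05 -0.218 29.59 | 0.45 0 -0.299 29.78 | 0.45 0.05 -0.254 30.41 | 0.5 0 -0.333 30.61 | 0.5 0.05 -0.288 31.2 | 0.55 0 -0.366 31.42 | 0.55 0.05 -0.321 31.96 | 0.6 0 -0.398 32.19 | 0.6 0.05 -0.353 32.69 |
```

```bash
python3 - <<'E'
from gun import *
a=np.load("scene1.npy").mean(2);M_=[]
for r in range(172,206):
    x=int(round(195+(300.5-.2655*((r-150+.5)*5.556-119))/5.556-.3));row=a[r]
    L=np.interp(np.arange(x-16,x,.1),np.arange(560),row);Rr=np.interp(np.arange(x,x+16,.1),np.arange(560),row)
    bl,br=np.median(row[x-14:x-9]),np.median(row[x+9:x+14]);core=np.median(row[x-2:x+3])
    def edge(pos,vals,bg):
        t=(bg+core)/2 if core<bg else None
        i=np.where(vals>bg*.72)[0];return i
    il=np.where(L>bl*.75)[0];ir=np.where(Rr>br*.75)[0]
    l=x-16+.1*il.max() if len(il) else np.nan;rr=x+.1*ir.min() if len(ir) else np.nan
    print(r,x,int(bl),int(br),int(core),"L %.1f R %.1f mid %.2f w %.1f"%(l,rr,(l+rr)/2,rr-l))
E
```

```text
172 248 141 104 25 L 241.4 R 254.6 mid 248.00 w 13.2
173 248 142 144 24 L 241.3 R 254.8 mid 248.05 w 13.5
174 248 142 144 25 L 241.3 R 254.6 mid 247.95 w 13.3
175 248 141 141 23 L 241.3 R 254.3 mid 247.80 w 13.0
176 247 144 143 22 L 241.2 R 253.9 mid 247.55 w 12.7
177 247 144 141 25 L 240.7 R 253.6 mid 247.15 w 12.9
178 247 143 142 36 L 240.7 R 252.8 mid 246.75 w 12.1
179 247 144 142 68 L 240.4 R 252.4 mid 246.40 w 12.0
180 246 144 144 55 L 240.2 R 251.9 mid 246.05 w 11.7
181 246 145 143 63 L 240.0 R 251.7 mid 245.85 w 11.7
182 246 141 144 70 L 239.7 R 251.6 mid 245.65 w 11.9
183 246 144 144 66 L 239.3 R 251.3 mid 245.30 w 12.0
184 245 144 141 50 L 239.2 R 250.8 mid 245.00 w 11.6
185 245 145 143 72 L 239.0 R 250.6 mid 244.80 w 11.6
186 245 144 141 67 L 238.6 R 250.5 mid 244.55 w 11.9
187 245 143 141 53 L 237.8 R 250.2 mid 244.00 w 12.4
188 244 143 142 71 L 237.5 R 250.0 mid 243.75 w 12.5
189 244 144 143 72 L 237.6 R 249.8 mid 243.70 w 12.2
190 244 144 144 75 L 238.0 R 249.8 mid 243.90 w 11.8
191 243 143 142 55 L 238.8 R 249.6 mid 244.20 w 10.8
192 243 144 141 56 L 240.0 R 248.8 mid 244.40 w 8.8
193 243 144 143 56 L 240.5 R 247.4 mid 243.95 w 6.9
194 243 142 143 58 L 240.4 R 244.4 mid 242.40 w 4.0
195 242 141 141 56 L 240.0 R 243.9 mid 241.95 w 3.9
196 242 140 142 54 L 239.4 R 243.9 mid 241.65 w 4.5
197 242 140 144 70 L 239.3 R 243.9 mid 241.60 w 4.6
198 242 108 139 105 L 241.9 R 242.0 mid 241.95 w 0.1
199 241 108 139 60 L 237.6 R 245.2 mid 241.40 w 7.6
200 241 115 143 28 L 237.4 R 244.8 mid 241.10 w 7.4
201 241 118 141 46 L 236.5 R 244.3 mid 240.40 w 7.8
202 241 117 140 57 L 236.4 R 243.8 mid 240.10 w 7.4
203 240 116 142 62 L 236.3 R 243.7 mid 240.00 w 7.4
204 240 118 141 55 L 236.2 R 243.7 mid 239.95 w 7.5
205 240 118 140 54 L 236.5 R 244.1 mid 240.30 w 7.6
```

```bash
python3 -m pendant '{"hand":[0,0,0,0,0,0,0,0,0,0,0,0,0,0,0,0,0,0,0,0],"dp":[[-0.1,-0.3,-0.3],[-0.2,-0.7,-0.3],[-0.23,-0.91,-0.3],[-0.23,-0.91,-0.3],[-0.23,-0.91,-0.3],[-0.23,-0.91,-0.1],[-0.23,-0.91,0],[-0.23,-0.91,0],[-0.23,-0.91,0],[-0.23,-0.91,0],[-0.23,-0.91,0],[-0.23,-0.91,0],[-0.23,-0.91,0],[-0.23,-0.91,0],[-0.23,-0.91,0],[-0.23,-0.91,0],[-0.23,-0.91,0],[-0.23,-0.91,0],[-0.1,-0.48,0],[0,0,0]],"twist":[0,0,0,0,0,0,0,0,0,0,0,0,0,0,0,0,0,0,0,0]}'; python3 -m pendant '{"hand":[0,0,0,0,0,0,0,0,0],"dp":[[0,0,0],[0,0,0],[0,0,0],[0,0,0],[0,0,0],[0,0,0],[0,0,0],[0,0,0],[0,0,0]],"twist":[-0.5,-1,-1,-1,-1,-1,-0.9,-0.35,0]}'
python3 - <<'E'
from h import *
L=[];P=[]
for _ in range(6):L.append(manip.grab_frame("scene").astype(float));P.append(manip.sense()["tool_pos"])
np.save("scene2.npy",np.mean(L,0));b=manip.grab_frame("top");s=manip.sense();print(np.mean(P,0),np.std(P,0),s["tool_rot"],s["width"],s["ft_force"],s["time_s"]);np.save("p2.npy",np.mean(P,0))
a=np.mean(L,0)
cv2.imwrite("pics/hov.png",cv2.convertScaleAbs(np.hstack([cv2.resize(a[195:285,320:392],(480,600),interpolation=cv2.INTER_CUBIC),cv2.resize(b[190:250,164:196].astype(float),(320,600),interpolation=cv2.INTER_CUBIC)])[:,:,::-1],alpha=1.6))
E
```

```text
time_s: 14.2
tool_pos: [499.0, 215.0, 245.1]
tool_rot: [-0.001, 0.994, -0.112, -0.0]
ft_force: [0.3, -0.2, -3.9]
width: 33.9
grasp_force: 55.0
time_s: 15.1
tool_pos: [499.7, 211.4, 245.1]
tool_rot: [0.0, 0.984, 0.178, -0.0]
ft_force: [0.7, 0.1, -4.1]
width: 34.0
grasp_force: 55.0
[499.56158131 212.25863934 245.11256729] [0.06813624 0.32169246 0.01329804] [ 1.63480846e-05  9.83819828e-01  1.79160670e-01 -8.55760976e-06] 33.814099034806574 [-0.54085866 -0.34603289 -3.59418619] 15.45
```

View pics/hov.png

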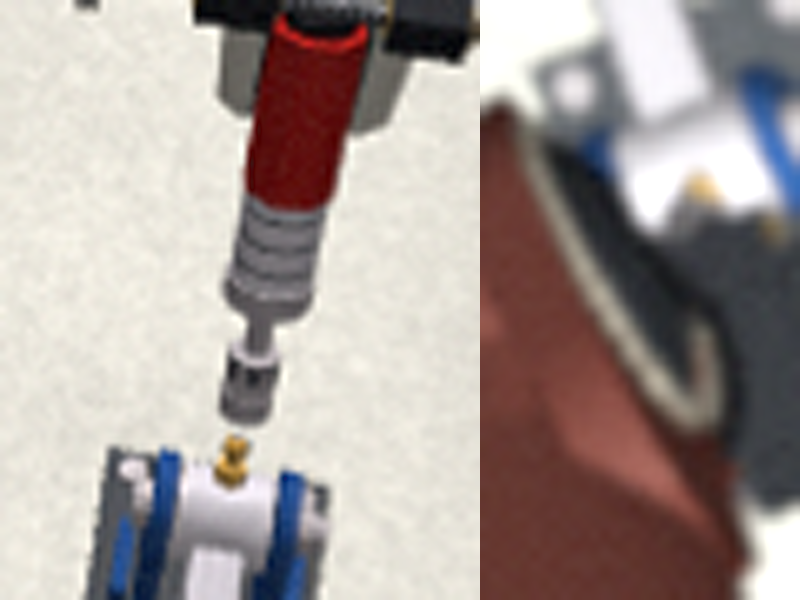

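The coupler hovers right over the nipple: mouth near crop (246,412), brass tip at (236,438), and the gun's axis runs nearly in line with it. I'll solve both pictures jointly for tilt and offset.

```bash
python3 - <<'E'
from gun import *
def mids(a,rows,ln):
    o=[]
    for r in rows:
        x=int(round(ln(r)));row=a[r];bl,br=np.median(row[x-14:x-9]),np.median(row[x+9:x+14])
        L=np.interp(np.arange(x-12,x,.1),np.arange(560),row);Q=np.interp(np.arange(x,x+12,.1),np.arange(560),row)
        il=np.where(L>bl*.75)[0];ir=np.where(Q>br*.75)[0]
        l=x-12+.1*il.max();rr=x+.1*ir.min();o.append((r,(l+rr)/2,rr-l))
    return o
a2=np.load("scene2.npy").mean(2);ln2=lambda r:320+(305-.204*((r-195+.5)*6.667-110))/6.667
m2=mids(a2,list(range(213,225))+list(range(227,238))+list(range(250,256)),ln2)
print([(r,round(m,1),round(w,1)) for r,m,w in m2])
a1=np.load("scene1.npy").mean(2);m1=mids(a1,list(range(178,187))+list(range(195,197))+list(range(200,204)),lambda r:195+(300.5-.2655*((r-150+.5)*5.556-119))/5.556-.3)
s=manip.sense();T2,_=frame(s);p2=np.load("p2.npy")
y1=-.2285;T1=np.array([[np.cos(y1),np.sin(y1),0],[np.sin(y1),-np.cos(y1),0],[0,0,-1.]]);p1=np.array([506.0,-118.3,213.0])
def line(T,p,w,off,m):
    A=proj("scene",pt(T,p,w[0],40,0,0,w[1]))+off;B=proj("scene",pt(T,p,w[0],-55,0,0,w[1]))+off
    return [A[0]+(B[0]-A[0])*(r-A[1])/(B[1]-A[1])-x for r,x,wd in m]
ok=[x for x in m2 if (x[2]<15)]
res=lambda w:np.r_[np.array(line(T1,p1,w,w[2:4],m1))/.3,np.array(line(T2,p2,w,w[4:6],ok))/.3,(w[2:4]-OS)/.7,(w[4:6]-OS)/.5,(w[1]/.1)]
q=least_squares(res,[.45,0,0,0,0,0],loss="soft_l1");print(q.x.round(3));n=len(m1);f=q.fun;print((f[:n]*.3).round(2),(f[n:n+len(ok)]*.3).round(2),f[-5:].round(2))
J=np.linalg.inv(q.jac.T@q.jac);print("sd",np.sqrt(np.diag(J))[:2])
for ph in(-.03,0,.03):
    q2=least_squares(lambda w:res(np.r_[w[0],ph,w[1:]]),[.45,0,0,0,0],loss="soft_l1");print(ph,q2.x.round(3),q2.cost.round(1))
E
```

```text
[(213, np.float64(364.8), np.float64(15.3)), (214, np.float64(365.9), np.float64(17.8)), (215, np.float64(364.9), np.float64(16.6)), (216, np.float64(364.0), np.float64(15.2)), (217, np.float64(363.9), np.float64(15.2)), (218, np.float64(363.8), np.float64(15.1)), (219, np.float64(363.6), np.float64(14.9)), (220, np.float64(363.2), np.float64(14.9)), (221, np.float64(363.2), np.float64(14.9)), (222, np.float64(363.2), np.float64(14.7)), (223, np.float64(363.0), np.float64(14.3)), (224, np.float64(362.8), np.float64(14.2)), (227, np.float64(362.0), np.float64(13.1)), (228, np.float64(361.8), np.float64(13.2)), (229, np.float64(361.5), np.float64(13.2)), (230, np.float64(361.2), np.float64(13.3)), (231, np.float64(361.0), np.float64(13.2)), (232, np.float64(360.9), np.float64(13.2)), (233, np.float64(360.8), np.float64(13.1)), (234, np.float64(360.6), np.float64(13.2)), (235, np.float64(360.2), np.float64(13.4)), (236, np.float64(360.0), np.float64(13.4)), (237, np.float64(359.6), np.float64(13.9)), (250, np.float64(357.4), np.float64(8.4)), (251, np.float64(357.2), np.float64(8.3)), (252, np.float64(357.0), np.float64(8.5)), (253, np.float64(356.6), np.float64(8.2)), (254, np.float64(356.4), np.float64(8.2)), (255, np.float64(356.3), np.float64(8.2))]
[ 4.03e-01 -1.00e-03 -2.32e+00  3.50e-01 -4.00e-02  5.81e-01]
[-0.04  0.04  0.11  0.04 -0.03  0.04  0.07 -0.   -0.03  0.11  0.14 -0.41
  0.02  0.05 -0.13] [ 0.01  0.11  0.01 -0.19 -0.3  -0.25 -0.01 -0.06  0.04  0.09  0.13  0.03
 -0.02 -0.07  0.12  0.12  0.27 -0.11 -0.16 -0.07  0.08  0.08 -0.02] [-2.91 -0.27  0.48  0.09 -0.01]
sd [0.01222863 0.00424005]
-0.03 [ 0.375 -2.122  0.347  0.947  0.652] 21.1
0 [ 0.403 -2.327  0.35  -0.064  0.577] 5.3
0.03 [ 0.436 -2.437  0.352 -1.076  0.468] 22.8
```

```bash
cat > joint.py <<'E'
from gun import *
def mids(a,rows,ln):
    o=[]
    for r in rows:
        x=int(round(ln(r)));row=a[r];bl,br=np.median(row[x-14:x-9]),np.median(row[x+9:x+14])
        L=np.interp(np.arange(x-12,x,.1),np.arange(560),row);Q=np.interp(np.arange(x,x+12,.1),np.arange(560),row)
        il=np.where(L>bl*.75)[0];ir=np.where(Q>br*.75)[0]
        o.append((r,(x-12+.1*il.max()+x+.1*ir.min())/2))
    return o
a2=np.load("scene2.npy").mean(2);m2=mids(a2,list(range(219,225))+list(range(227,238))+list(range(250,256)),lambda r:320+(305-.204*((r-195+.5)*6.667-110))/6.667)
a1=np.load("scene1.npy").mean(2);m1=mids(a1,list(range(178,187))+list(range(195,197))+list(range(200,204)),lambda r:195+(300.5-.2655*((r-150+.5)*5.556-119))/5.556-.3)
def TY(y): return np.array([[np.cos(y),np.sin(y),0],[np.sin(y),-np.cos(y),0],[0,0,-1.]])
T1,p1=TY(-.2285),np.array([506.0,-118.3,213.0]);T2,p2=TY(.3604),np.load("p2.npy")
R1=[(-55,10,207.2),(0,17,193.5)];R2=[(-55,10,258.3),(0,17,243.0)]
def line(T,p,w,off,m): # w: th, slip, ph, dx
    A,B=[proj("scene",pt(T,p,w[0],z,w[1],w[3],w[2]))+off for z in(40,-55)]
    return [A[0]+(B[0]-A[0])*(r-A[1])/(B[1]-A[1])-x for r,x in m]
def rim(T,p,w,off,Q): return [(circ(T,p,w,z,rad)+off)[:,1].max()-r for z,rad,r in Q]
def res(w):
    o1,o2=w[4:6],w[6:8]
    return np.r_[np.array(line(T1,p1,w,o1,m1))/.3,np.array(line(T2,p2,w,o2,m2))/.3,np.array(rim(T1,p1,w,o1,R1))/.5,np.array(rim(T2,p2,w,o2,R2))/.5,(o1-OS)/.5,(o2-OS)/.5,w[2]/.05,w[1]/5,w[3]/8]
q=least_squares(res,[.42,0,0,0,0,0,0,0],loss="soft_l1")
E
python3 - <<'E'
from joint import *
print(q.x.round(3),q.fun[-11:].round(2));print("sd",np.sqrt(np.diag(np.linalg.inv(q.jac.T@q.jac))).round(3))
w=q.x;mo=pt(T2,p2,w[0],-55,w[1],w[3],w[2]);tip=np.array([564.7,237.1,115.2]);print("mouth",mo,"mouth-tip in tool",T2.T@(mo-tip), "axis",axis(T2,w[0],w[2]))
print("tip pix",proj("scene",tip)+OS)
E
```

```text
[ 4.050e-01  1.780e-01 -1.000e-03  9.228e+00 -4.310e-01  6.170e-01
 -2.610e-01  4.430e-01] [-0.78  0.41  0.08  0.11 -0.3   0.16  0.04 -0.19 -0.01  0.04  1.15]
sd [0.011 2.612 0.004 2.408 0.463 0.412 0.175 0.43 ]
mouth [561.66814885 235.56443615 131.02570819] mouth-tip in tool [ -3.3785868    0.36773488 -15.82570819] axis [-0.36921995 -0.13845593  0.91897039]
tip pix [355.33037073 259.97559686]
```

```bash
python3 - <<'E'
from fit import *
v=np.load("v.npy")
im=np.load("scene.npy");im2=np.load("scene2.npy")
def hp(a): # half-crossings of a row profile
    h=a.max()*.5;i=np.where(a>=h)[0];f=lambda i,j:i+(h-a[i])/(a[j]-a[i])*(j-i);return f(i[0]-1,i[0]),f(i[-1]+1,i[-1])
def brass(im,x,y,W,H):
    p=im[y:y+H,x:x+W];return np.clip((p[...,0]-p[...,2])/(p[...,0]+p[...,2]+1)-.05,0,.25)/.25
for n,I in(("0",im),("2",im2)):
    t=brass(I,350,257,12,14);print(n,"row extent",np.add(hp(t.sum(1)),257).round(2),t.sum(1).round(1))
for lam in(.2,.3,.35,.4,.45,.5,.55):
    m=cover(v,0,lam,"scene",(345,250,22,26));m=m;print(lam,np.add(hp(m.sum(1)),250).round(2),m.sum(1)[8:20].round(1))
t=brass(np.load("top.npy"),178,202,16,16);print("top rows",t.sum(1).round(1),"cols",t.sum(0).round(1))
for lam in(.3,.4,.5):
    m=cover(v,0,lam,"top",(178,202,16,16));print(lam,m.sum(1).round(1),m.sum(0).round(1))
E
```

```text
0 row extent [260.73 266.87] [0.  0.  0.  0.9 3.2 3.6 3.6 4.2 5.1 4.5 2.3 0.1 0.  0. ]
2 row extent [260.72 266.86] [0.  0.  0.  0.8 3.2 3.6 3.6 4.1 5.1 4.5 2.2 0.1 0.  0. ]
0.2 [262.78 269.09] [0.  0.  0.  0.  1.2 3.2 4.1 4.8 5.5 5.5 5.  3. ]
0.3 [261.82 268.35] [0.  0.  0.  1.1 3.2 4.  4.5 5.3 5.6 5.3 3.8 0.9]
0.35 [261.39 268.04] [0.  0.  0.3 2.2 3.7 4.  4.7 5.4 5.5 5.  2.9 0.4]
0.4 [260.89 267.64] [0.  0.  0.9 3.  3.8 4.1 4.9 5.5 5.4 4.5 1.8 0.1]
0.45 [260.62 267.36] [0.  0.1 1.7 3.5 3.8 4.2 5.1 5.6 5.3 3.8 0.9 0. ]
0.5 [260.22 267.08] [0.  0.5 2.5 3.7 3.8 4.3 5.3 5.6 5.1 3.  0.4 0. ]
0.55 [259.81 266.72] [0.  1.1 3.1 3.8 3.6 4.4 5.4 5.5 4.7 2.  0.1 0. ]
top rows [0.  0.  0.  0.  0.  0.3 2.3 3.2 3.  1.4 0.1 0.  0.  0.  0.  0. ] cols [0.  0.  0.  0.  0.  0.  1.2 3.7 3.6 1.7 0.1 0.  0.  0.  0.  0. ]
0.3 [0.  0.  0.  0.8 3.3 4.7 5.  4.5 2.6 0.4 0.  0.  0.  0.  0.  0. ] [0.  0.  0.  0.  0.2 2.1 4.3 5.1 4.9 3.6 1.  0.  0.  0.  0.  0. ]
0.4 [0.  0.  0.  0.1 1.6 4.  4.9 4.9 4.2 2.2 0.3 0.  0.  0.  0.  0. ] [0.  0.  0.  0.  0.  1.2 3.9 5.3 5.4 4.3 1.8 0.1 0.  0.  0.  0. ]
0.5 [0.  0.  0.  0.  0.3 2.4 4.5 5.  4.8 3.9 2.2 0.3 0.  0.  0.  0. ] [0.  0.  0.  0.  0.  0.6 3.3 5.3 5.8 5.2 3.  0.4 0.  0.  0.  0. ]
```

```bash
python3 -m pendant '{"hand":[0,0,0,0,0,0],"dp":[[-0.04,0,0],[-0.04,0,0.18],[0.09,0,0.2],[0.09,0,0.2],[0.08,0,0.1],[0,0,0]],"twist":[0,0,0,0,0,0]}' 60; python3 -m pendant '{"hand":[0,0,0],"dp":[[0.052,0,0.114],[0.052,0,0.114],[0,0,0]],"twist":[0,0,0]}'
python3 - <<'E'
from h import *
L=[];P=[];F_=[]
for _ in range(5):L.append(manip.grab_frame("scene").astype(float));s=manip.sense();P.append(s["tool_pos"]);F_.append(s["ft_force"])
a=np.mean(L,0);np.save("scene3.npy",a);np.save("p3.npy",np.mean(P,0));print(np.mean(P,0),np.mean(F_,0),s["ft_torque"],s["time_s"])
cv2.imwrite("pics/near.png",cv2.convertScaleAbs(cv2.resize(a[235:280,330:385],(733,600),interpolation=cv2.INTER_CUBIC)[:,:,::-1],alpha=1.6))
E
```

```text
time_s: 16.05
tool_pos: [502.9, 214.0, 230.9]
tool_rot: [0.0, 0.984, 0.179, -0.0]
ft_force: [-0.4, -0.5, -4.2]
width: 34.1
grasp_force: 60.0
time_s: 16.35
tool_pos: [504.7, 214.3, 226.6]
tool_rot: [0.0, 0.984, 0.179, -0.0]
ft_force: [0.2, -0.3, -4.2]
width: 34.2
grasp_force: 60.0
[504.74090812 214.39175752 226.8273093 ] [ 0.07074738 -0.73692872 -4.6588802 ] [-0.29850721  0.15450279 -0.06366091] 16.6
```

View pics/near.png

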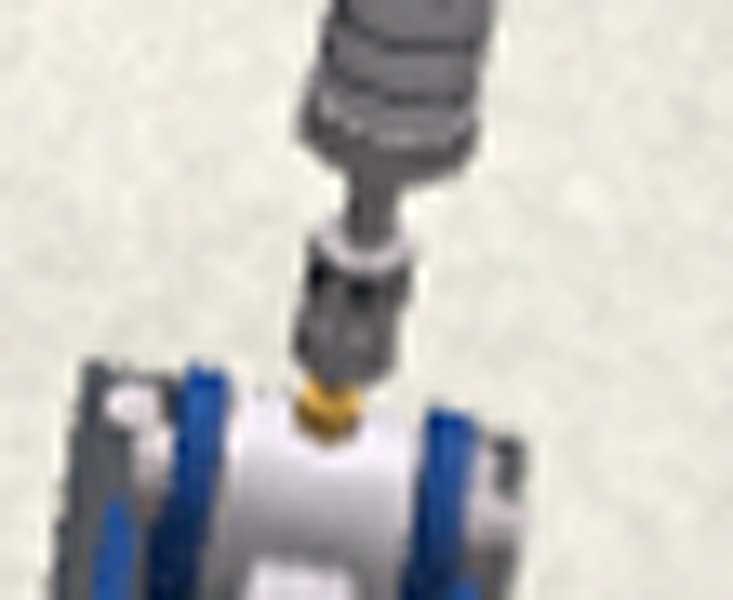

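```bash
python3 - <<'E'
from gun import *
T=np.array([[np.cos(.3604),np.sin(.3604),0],[np.sin(.3604),-np.cos(.3604),0],[0,0,-1.]]);p=np.load("p3.npy")
w=[.405,.178,0,9.228]
print("pred rim rows kin",(circ(T,p,w,-55,10)+OS)[:,1].max(),(circ(T,p,w,0,17)+OS)[:,1].max(),"obs 263.7 / 248.6")
tip=np.array([565.4,237.3,115.6]);mo=pt(T,p,.405,-55,.178,9.228);print("mouth-tip tool",T.T@(mo-tip))
u=axis(T,.405)
for s in(2,4,6):
  for e in(-3,0,3):
    c=tip-u*s+e*T[:,0];h=np.cross(u,[0,1,0]);h/=np.linalg.norm(h);g=np.cross(u,h)
    print(s,e,max((proj("scene",c+10*(h*np.cos(a)+g*np.sin(a)))+OS)[1] for a in np.linspace(0,6.28,60)).round(2),end="; ")
E
```

```text
pred rim rows kin 263.60114053810855 248.66246167869625 obs 263.7 / 248.6
mouth-tip tool [1.44992668 0.04518003 2.87893806]
2 -3 262.19; 2 0 263.2; 2 3 264.21; 4 -3 262.78; 4 0 263.79; 4 3 264.8; 6 -3 263.37; 6 0 264.38; 6 3 265.39;
```

The coupler's mouth rim is at crop (343,375) and covers the head, with only the brass hex showing at (329,408). Predicted rim rows agree to 0.1 px and there is no side force, so I'll push on along the axis.

```bash
python3 -m pendant '{"hand":[0,0,0,0],"dp":[[0.042,0,0.09],[0.042,0,0.09],[0.042,0,0.09],[0,0,0]],"twist":[0,0,0,0]}'; python3 -m pendant '{"hand":[0,0,0,0],"dp":[[0.042,0,0.09],[0.042,0,0.09],[0.042,0,0.09],[0,0,0]],"twist":[0,0,0,0]}'
```

```text
time_s: 17.0
tool_pos: [507.6, 215.9, 220.4]
tool_rot: [-0.0, 0.984, 0.179, 0.0]
ft_force: [2.4, 0.1, -10.1]
width: 34.0
grasp_force: 60.0
time_s: 17.4
tool_pos: [509.0, 216.0, 217.5]
tool_rot: [0.0, 0.984, 0.179, -0.001]
ft_force: [-5.4, -4.0, 6.1]
width: 34.0
grasp_force: 60.0
```

It snapped on, with the jaws pulling in, and the spring preload of about 11 N now acts along the axis. Next is the pumping stroke.

```bash
python3 -m pendant '{"hand":[0,0,0,0,0],"dp":[[0.041,0,0.09],[0.041,0,0.09],[0.041,0,0.09],[0.041,0,0.09],[0,0,0]],"twist":[0,0,0,0,0]}'; python3 -m pendant '{"hand":[0,0,0,0],"dp":[[0.041,0,0.09],[0.041,0,0.09],[0,0,0],[0,0,0]],"twist":[0,0,0,0]}'
python3 - <<'E'
from gun import *
P=[];Q=[];L=[]
for _ in range(6):L.append(manip.grab_frame("scene").astype(float));s=manip.sense();P.append(s["tool_pos"]);Q.append(s["ft_force"])
np.save("scene4.npy",np.mean(L,0));np.save("p4.npy",np.mean(P,0));T,_=frame(s)
print(np.mean(P,0),"F tool",T.T@(np.mean(Q,0)-[0,-.3,-4.2]),"d tool from p3",T.T@(np.mean(P,0)-np.load("p3.npy")),s["ft_torque"],s["time_s"],s["width"])
E
```

```text
time_s: 17.9
tool_pos: [511.7, 217.1, 210.7]
tool_rot: [0.0, 0.984, 0.179, -0.001]
ft_force: [-5.2, -3.6, 8.0]
width: 34.0
grasp_force: 60.0
time_s: 18.3
tool_pos: [513.1, 217.6, 207.4]
tool_rot: [0.0, 0.984, 0.179, -0.001]
ft_force: [-6.7, -3.4, 8.6]
width: 33.9
grasp_force: 60.0
[513.11639921 217.58385367 207.4759974 ] F tool [ -6.49839113   0.87378019 -13.13573772] d tool from p3 [ 8.99344421 -0.043976   19.3372084 ] [-0.95869766  1.38118827 -0.08840204] 18.6 33.569134514515106
```

```bash
python3 -m pendant '{"hand":[0,0,0],"dp":[[0.02,0,0.045],[0,0,0],[0,0,0]],"twist":[0,0,0]}'
python3 - <<'E'
from gun import *
P=[];Q=[];L=[]
for _ in range(10):L.append(manip.grab_frame("scene").astype(float));s=manip.sense();P.append(s["tool_pos"]);Q.append(s["ft_force"])
a=np.mean(L,0);T,_=frame(s);p=np.mean(P,0);f=T.T@(np.mean(Q,0)-[0,-.3,-4.2])
print(p,"F tool",f,np.linalg.norm(f),"d from p3",T.T@(p-np.load("p3.npy")),s["time_s"])
for dx in(7,9.2):
  for tip in([565.4,237.3,115.6],[564.7,237.1,115.2]):
    d=T.T@(p-19*T[:,2]+dx*T[:,0]-np.array(tip));print("handle-tip",d.round(1),"len",np.linalg.norm(d).round(1),"th",np.arctan2(-d[0],-d[2]).round(3),"ph",np.arctan2(d[1],-d[2]).round(3))
cv2.imwrite("pics/end.png",cv2.convertScaleAbs(cv2.resize(a[215:285,330:390],(514,600),interpolation=cv2.INTER_CUBIC)[:,:,::-1],alpha=1.6))
E
```

```text
time_s: 18.9
tool_pos: [513.5, 217.7, 206.6]
tool_rot: [0.0, 0.984, 0.179, -0.001]
ft_force: [-6.8, -3.5, 8.9]
width: 33.8
grasp_force: 60.0
[513.44941645 217.71918052 206.61505629] F tool [ -6.8476111    0.84557862 -12.81570225] 14.554964962942119 d from p3 [ 9.35515484 -0.05409966 20.19710832] 19.4
handle-tip [-4.870e+01  1.000e-01 -1.099e+02] len 120.2 th 0.417 ph 0.001
handle-tip [-4.790e+01  1.000e-01 -1.103e+02] len 120.3 th 0.41 ph 0.001
handle-tip [-4.650e+01  1.000e-01 -1.099e+02] len 119.3 th 0.4 ph 0.001
handle-tip [-4.570e+01  1.000e-01 -1.103e+02] len 119.4 th 0.393 ph 0.001
```

View pics/end.png

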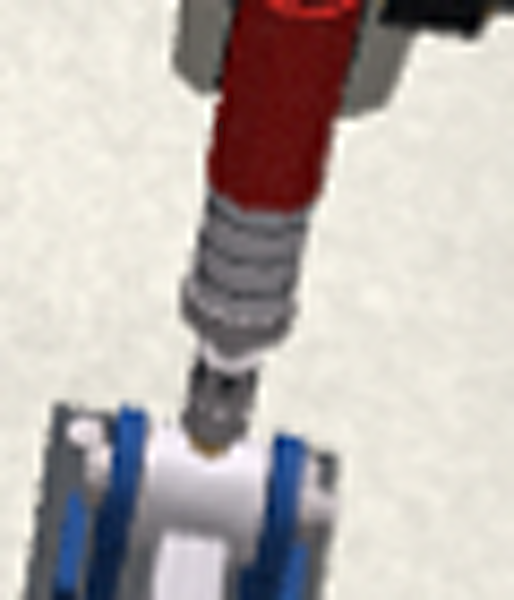

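The final view shows the collar almost on the coupler's ring (crop (230,360)), with just the brass hex edge showing below it at (210,447). The axis force is 14.5 N, the stroke about 13–14 mm, and the nipple has not moved. I'll hand in.

```bash
python3 -c "
from cell import manip
print(manip.hand_in())"
```

```text
the job is handed in; nothing more can be done
None
```

I handed the job in at about 19.4 s with the red gun's coupler snapped on the nipple, the nozzle pushed in an estimated 13–14 mm of its 16 at about 14.5 N, and the gun still gripped at 60 N; my estimate is that it sits within about 0.05 rad of the nipple's axis, and the hand-in gave no verdict.

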